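# Snug the lid on the sample canister

### The job

Close the canister that is screwed to the worktop: set its loose lid on the neck with the lugs in the gaps of the thread, then turn it clockwise until you feel it come up snug on the seal, and leave it there. It must stay properly snug once you let go, but never overtighten it or press it hard, and do not disturb the flask, the dropper bottle, the vial or the stopwatch.

Things in the scene. Friction and masses are not known exactly. Their poses are not given: they have to be found in the camera images.
- lid: the loose black lid, a cup lying open side down on the worktop: 12 flat grip faces round its side, 62 mm across flats, 28 mm high, wall 2.5 mm, inside depth 24 mm, about 200 g. Origin: centre of its open underside; z up out of the closed top. The flats face 0, 30, 60 ... degrees about z from its x axis: grip it across two flats that face away from each other, from above.
- lug_mark (a point): on the lid's top, 21.5 mm out along its x axis: one of three raised steel ribs (13 x 4 mm) at 0, 120 and 240 degrees. Under each rib a round lug, 5 mm thick, stands inside the wall, centred 5 mm above the underside and reaching in to 20 mm from the axis.
- canister: the canister: aluminium body 84 mm in diameter, flat shoulder 84 mm above the worktop, a bare neck above it, on a black foot plate 110 mm square screwed down through a rubber buffer (twists about 0.12 rad per Nm). Origin: on its axis at worktop level; z up along the neck. The neck is 36 mm in diameter, 54 mm over its three thread ramps; a lid on it has about 2 mm of play each way.
- gap_mark (a point): on the shoulder, 36.5 mm out along the canister's x axis: one of three small black ribs at 0, 120 and 240 degrees, each below the centre of a 45 degree gap between ramps. With lugs within 15 degrees of the gap centres the lid drops on to the seal, its origin 96 mm above the canister's; with lugs on the ramps it stands 6 to 12 mm higher.
- seal: soft black sealing ring, 34 mm across, on the neck, its top 120 mm above the worktop; origin on the canister's axis at worktop level. A seated lid turns clockwise from above (yaw falls) nearly freely till its lugs wedge under the ramps: 0.5 to 1.3 rad past the gap centres, unseen, never the same. Then torque rises about 0.4 Nm per 0.1 rad. Snug is 0.35 to 0.6 Nm; 0.2 is loose, 0.9 too much.
- erlenmeyer: bystander: conical glass flask, 68 mm wide, 108 mm high, origin at the centre of its underside
- dropper_bottle: bystander: small amber dropper bottle, 39 mm wide, 112 mm high, origin at the centre of its underside
- vial_0: bystander: small capped vial, 24 mm wide, 61 mm high, origin at the centre of its underside
- stopwatch: bystander: flat stopwatch, 62 x 66 x 22 mm, origin at the centre of its underside
Not all that is in view belongs to the job. There is more than one size of the lid; the job needs the smallest.

How it is judged:
By the outcome, as a careful person would: the job done as asked, in the order asked, and still so for the second after the job is handed in, with the robot touching nothing.
It also fails if it takes over 61 s, if anything falls off the work surface, if the arm or the gripper's body presses on something with over 40 N, if the wrist force passes 120 N, or if a joint passes its speed limit or range.

### The arm

A 6-joint arm with a two-finger parallel gripper is mounted at the origin on a cart in front of the work surface, level with it; the furniture and walls round the work are solid. World frame = base frame: x ahead of the robot, y to its left, z up, the work surface at z = 0. Lengths are in m, angles in rad, forces in N, time in s.
With the tool pointing down it reaches from about 0.225 to 0.875 m from the base axis. Payload 3.4 kg.
Tool frame: the origin (TCP) lies at the very end of the fingers, on their centre line; the grasp point (between the pads) lies 19 mm behind it; z points along the fingers, y is the line along which they close (so a half turn about z gives the same grasp; the last joint's range is limited). The gripper opens to 85 mm and grips with 20 to 120 N. Pads are 22 mm wide; open, the fingers measure 114 mm over their backs; the gripper's body (76 mm by 85 mm) begins 54 mm behind the grasp point. The pads swing forward as they close: fully open they stand 13 mm farther back than shut.
Start: joints at [1.166, 0.276, 1.505, -0, 1.361, -0.121], TCP at [0.161, 0.552, 0.231] pointing down, gripper open.
Joint ranges: [-2.89, 2.89], [-0.75, 2.08], [0.22, 2.7], [-1.18, 4.32], [0.11, 2.71], [-2.7, 2.7]. Speed limits (rad/s): [2.57, 2.57, 3.14, 3.14, 3.14, 3.14].

### API

Orientations are given as a unit quaternion [w, x, y, z].
In Python, from rig import readout, vision, manip gives the robot as it stands.
- The arm moves only by the shell command python3 -m handwheel 'ROWS' [FORCE]. ROWS is JSON, a list of rows, each a list of 3 entries, a list of its own where there are three numbers: the shift along the tool's x, y, z in mm, then the turn, a rotation vector about the tool's x, y, z in units of 6 degrees (1.0 is 6 degrees), then the closure, from -1 (fully open) to 1 (shut), so that 0 is half open. A call has 1 to 20 rows; each row shifts and turns the commanded pose from where the row before left it, along the tool's axes as they then stand; what a row does not reach is not made up. A row lasts 1/8 s, in which the tool goes at most 62.5 mm and 10.7 degrees, less where a joint would pass 70% of its speed; a pose out of reach is approached as far as the arm can. A call is refused whole if a number of a shift passes 62.5 or a number of a turn 1, either way. A call with a gripper value outside its range is refused whole. The fingers move at their own pace and stop on an object; FORCE is the grip in N (left out, the last holds). Time passes only in rows, so rows that do not move let the fingers close. It gives the time, the measured TCP pose, the force, the opening and the grip force at its end, in the units of the state.
- readout.get_state(): the state, without advancing time (a new reading comes with each control period).
- vision.get_image(name): name is "side" or "top" or "wrist"; returns the picture (400x640x3 uint8, blue, green, red); there is no depth.
- vision.camera_params(name): a dict with "intrinsics" (3x3 intrinsics, pixels), "rvec" (rotation vector, rad) and "tvec" (3), from world to camera coordinates, as OpenCV has them; the wrist camera has in their place "hand_eye" (4x4, takes a point from camera to tool coordinates, whose origin is the TCP and whose axes are the flange's). Camera axes: x right, y down, z forward; pixel columns grow to the right and rows downward; lengths in m; the calibration is good to about 2 mm. A picture is of the moment at which its call begins: read the wrist's pose just before it. camera_params takes no time and is no camera call.
- manip.sign_off(): hands the job in; it is judged then, once.
The state is a dict: "clock": time; "qpos": joint angles; "qd": joint speeds; "effort": joint torques, N m; "position": TCP position; "ee_rot": TCP orientation; "contact_force": force on the tool from outside, world axes, zero at the start; "moment": the same for the moment, N m; "width": finger opening in m; "gripper_force": force on a finger pad.
Only numpy, scipy, OpenCV 4.12 (cv2) and the standard library are available. Lean on these libraries where they do the work, as an engineer would, in place of code of your own. Each camera call takes 0.05 s, during which the arm holds its last target. There are 200 camera calls.

## Working session

There is one attempt and no reset: what is moved stays moved. The work goes in short steps, Python scripts to look and compute and a shell command to move; the robot and the scene stay as the last step left them, time stands still between calls to the robot, and variables do not carry over. Pictures are saved under pics/ and viewed, at most 10 in all, crops included, and the job is handed in when it is done.

```bash
mkdir -p pics; ls
python3 - <<'E'
from rig import readout, vision
import cv2,numpy as np
s=readout.get_state(); print({k:np.round(v,3).tolist() for k,v in s.items()})
for n in("top","side","wrist"):
    cv2.imwrite(f"pics/{n}0.png",vision.get_image(n)); print(n,{k:np.round(v,4).tolist() for k,v in vision.camera_params(n).items()})
a=cv2.imread("pics/top0.png");b=cv2.imread("pics/side0.png")
E
```

```text
pics
{'clock': 0.0, 'qpos': [1.166, 0.277, 1.506, 0.0, 1.361, -0.121], 'qd': [-0.001, -0.0, -0.0, 0.0, 0.001, -0.001], 'effort': [0.001, -41.678, -24.581, 0.0, 0.011, -0.0], 'position': [0.161, 0.552, 0.23], 'ee_rot': [-0.0, 0.141, 0.99, -0.001], 'contact_force': [0.24, 0.323, -0.597], 'moment': [-0.02, 0.001, -0.064], 'gripper_force': 0.0, 'width': 0.086}
top {'intrinsics': [[380.222, 0.0, 316.2584], [0.0, 380.222, 203.2095], [0.0, 0.0, 1.0]], 'rvec': [2.2258, -2.1642, 0.0514], 'tvec': [-0.0051, 0.5031, 1.1499]}
side {'intrinsics': [[386.3221, 0.0, 318.1956], [0.0, 386.3221, 198.6496], [0.0, 0.0, 1.0]], 'rvec': [0.1511, -2.6951, 1.4703], 'tvec': [0.4981, 0.067, 0.9109]}
wrist {'intrinsics': [[300.7385, 0.0, 321.4499], [0.0, 300.7385, 196.3769], [0.0, 0.0, 1.0]], 'hand_eye': [[0.0007, -0.9583, -0.2856, 0.0719], [1.0, 0.0007, 0.0001, -0.0015], [0.0001, -0.2856, 0.9583, -0.1425], [0.0, 0.0, 0.0, 1.0]]}
```

View pics/top0.png

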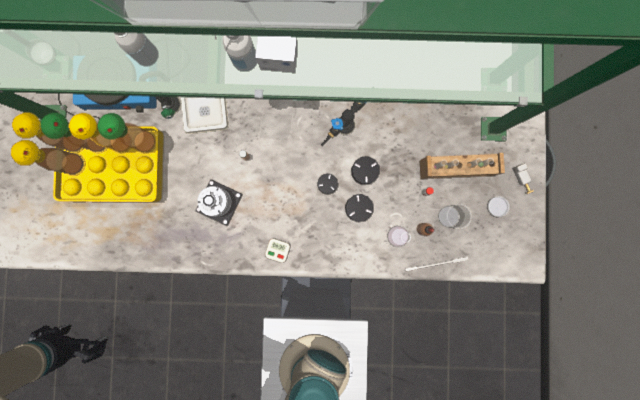

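View pics/side0.png

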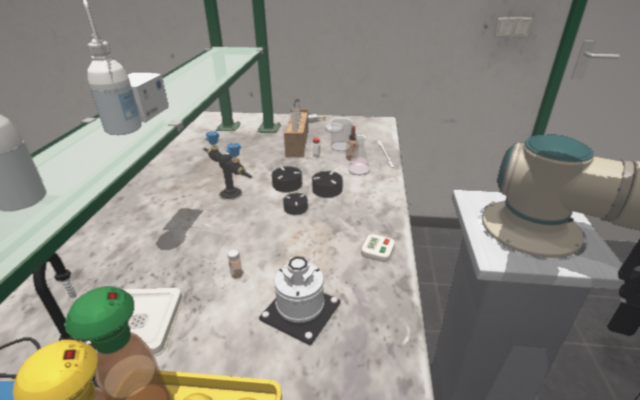

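The top view shows the small lid at (328,184), two larger lids at (365,170) and (359,208), the canister at (214,202), the vial at (243,155) and the stopwatch at (278,250). The flask and dropper bottle are near (399,236) and (425,229). Next I locate the lid and canister with rays.

```bash
cat > h.py <<'E'
from rig import readout, vision
import cv2,numpy as np
from scipy.spatial.transform import Rotation as R
def cam(n,s=None):
    p=vision.camera_params(n);K=np.array(p['intrinsics'])
    if n=='wrist':
        s=s or readout.get_state();q=s['ee_rot'];T=np.eye(4);T[:3,:3]=R.from_quat([q[1],q[2],q[3],q[0]]).as_matrix();T[:3,3]=s['position']
        M=T@np.array(p['hand_eye']);return K,M[:3,:3],M[:3,3]
    r=cv2.Rodrigues(np.array(p['rvec'],float))[0];return K,r.T,-r.T@np.array(p['tvec'],float).ravel()
def hit(c,uv,z):
    K,r,o=c;uv=np.atleast_2d(np.array(uv,float));d=np.c_[uv,np.ones(len(uv))]@np.linalg.inv(K).T@r.T
    return o+d*((z-o[2])/d[:,2])[:,None]
def tool():
    s=readout.get_state();q=s['ee_rot'];return s,R.from_quat([q[1],q[2],q[3],q[0]])
def grab(name):
    s=readout.get_state();im=vision.get_image('wrist');cv2.imwrite(f'pics/{name}.png',im);return cam('wrist',s),im
E
python3 - <<'E'
from h import *
c=cam('top')
for n,uv,z in(('lid',(328,184),.028),('big1',(365,170),.028),('big2',(359,208),.028),('canister top',(213,202),.12),('vial',(243,154),.05),('stopw',(278,250),.02),('flask',(399,236),.05)): print(n,hit(c,uv,z).round(3))
a=cv2.imread('pics/top0.png')[140:240,180:390]
cv2.imwrite('pics/topc.png',np.hstack([cv2.resize(a[40-0:90,10:70],(480,400),interpolation=2),cv2.resize(a[30:60,130:170],(320,400),interpolation=2)]))
E
```

```text
lid [[ 0.561 -0.025  0.028]]
big1 [[ 0.607 -0.136  0.028]]
big2 [[ 0.491 -0.12   0.028]]
canister top [[0.493 0.295 0.12 ]]
vial [[0.642 0.231 0.05 ]]
stopw [[0.358 0.12  0.02 ]]
flask [[ 0.411 -0.237  0.05 ]]
```

View pics/topc.png

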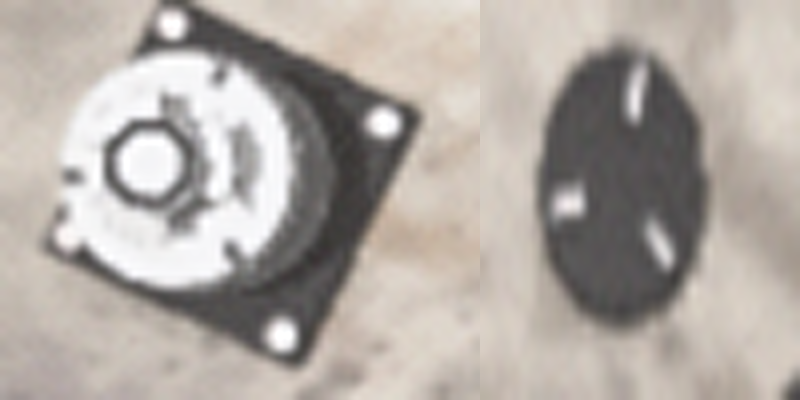

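The crop shows three black shoulder ribs on the canister and three steel ribs on the lid's top. I pass over the canister first for a closer look.

```bash
python3 -m handwheel '[[[-49,-19,-2],[0,0,0],-1],[[-49,-19,-2],[0,0,0],-1],[[-49,-19,-2],[0,0,0],-1],[[-49,-19,-2],[0,0,0],-1],[[-49,-19,-2],[0,0,0],-1],[[-49,-19,0],[0,0,0],-1],[[-49,-19,0],[0,0,0],-1],[[-47,-19,0],[0,0,0],-1],[[0,0,0],[0,0,0],-1],[[0,0,0],[0,0,0],-1]]'
python3 - <<'E'
from h import *
c,im=grab('w1')
s,r=tool();print(r.as_euler('xyz',degrees=True))
E
```

```text
clock: 1.4
position: [0.4923, 0.2969, 0.2409]
ee_rot: [-0.001, 0.142, 0.99, -0.0]
contact_force: [-0.1, 0.3, -0.4]
width: 0.085
gripper_force: 0.0
[-1.79995006e+02 -7.25538846e-02  1.63766406e+02]
```

View pics/w1.png

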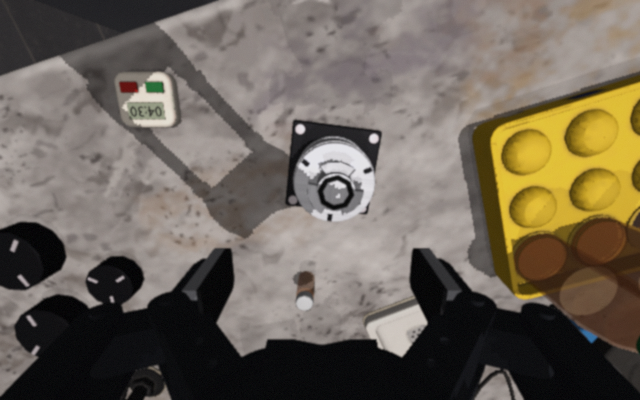

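The wrist view shows the canister with the seal at about (337,193) and ribs near (306,163), (369,172) and (330,217). I refine these by mask, then move on.

```bash
cat > can.py <<'E'
from h import *
def canister(c,im,xy):
    g=cv2.cvtColor(im,cv2.COLOR_BGR2GRAY)
    v,u=np.mgrid[0:400,0:640];uv=np.c_[u.ravel(),v.ravel()]
    dark=g.ravel()<70
    P=hit(c,uv,.12)[:,:2]
    for _ in range(8):
        d=np.hypot(*(P-xy).T);m=dark&(d<.0195);xy=P[m].mean(0)
    print('seal centre',xy.round(4),m.sum())
    Q=hit(c,uv,.084)[:,:2];d=Q-xy;rr=np.hypot(*d.T);m=dark&(rr>.0325)&(rr<.0385)
    a=np.degrees(np.arctan2(d[:,1],d[:,0]))[m]
    n,l,st,ce=cv2.connectedComponentsWithStats(m.reshape(400,640).astype(np.uint8))
    for i in range(1,n):
        if st[i,4]>5:
            e=hit(c,ce[i],.084)[0,:2]-xy;print(st[i,4],ce[i].round(1),np.hypot(*e).round(4),np.degrees(np.arctan2(e[1],e[0])).round(1),'mod120',(np.degrees(np.arctan2(e[1],e[0]))%120).round(1))
    return xy
E
python3 - <<'E'
from can import *
im=cv2.imread('pics/w1.png');c=cam('wrist')
canister(c,im,hit(c,(337,193),.12)[0,:2])
print('lid',hit(c,(114,280),.028).round(3))
s,r=tool();print(r.inv().apply(np.array([.561,-.025,.20])-s['position']).round(3))
E
```

```text
seal centre [0.4988 0.3069] 417
12 [305.3 162.7] 0.0363 -143.7 mod120 96.3
14 [366.9 170.5] 0.0363 96.7 mod120 96.7
11 [329.3 216.9] 0.0362 -23.0 mod120 97.0
lid [[ 0.559 -0.014  0.028]]
[-0.156 -0.29   0.041]
```

```bash
python3 -m handwheel '[[[-22,-42,2],[0,0,0],-1],[[-22,-42,5],[0,0,0],-1],[[-22,-42,5],[0,0,0],-1],[[-22,-42,5],[0,0,0],-1],[[-22,-42,5],[0,0,0],-1],[[-22,-42,5],[0,0,0],-1],[[-22,-38,5],[0,0,0],-1],[[0,0,0],[0,0,0],-1],[[0,0,0],[0,0,0],-1]]'
python3 - <<'E'
from h import *
c,im=grab('w2')
g=cv2.cvtColor(im,cv2.COLOR_BGR2GRAY)
cv2.imwrite('pics/w2c.png',cv2.resize(im[100:300,200:440],(720,600),interpolation=2))
E
```

```text
clock: 2.58
position: [0.5589, -0.0231, 0.2094]
ee_rot: [-0.0, 0.141, 0.99, 0.001]
contact_force: [-0.0, -0.1, -0.1]
width: 0.0857
gripper_force: 0.0
```

View pics/w2c.png

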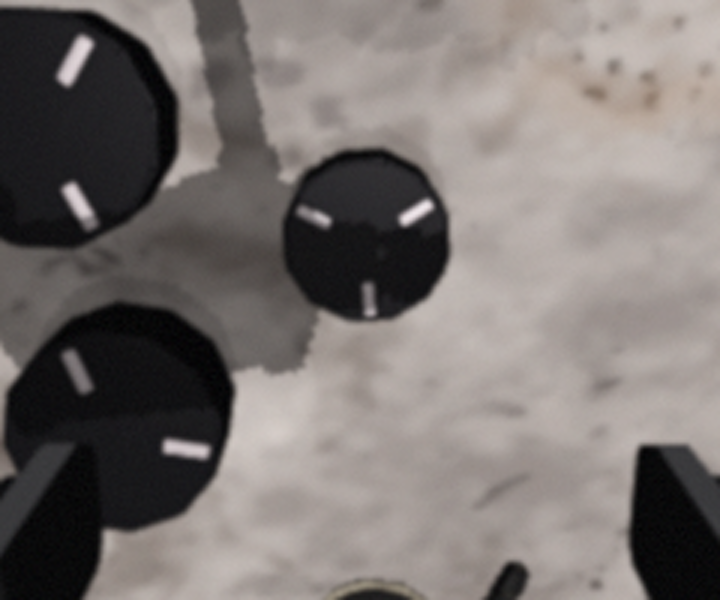

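The small lid is in the middle of the crop, with ribs at (313,215), (416,211) and (369,298). The two bigger lids are to its left.

Run:
```python
from h import *
im=cv2.imread('pics/w2.png');c=cam('wrist');g=cv2.cvtColor(im,cv2.COLOR_BGR2GRAY)
lid=np.zeros_like(g);cv2.circle(lid,(200+366//3,100+235//3),26,1,-1)
m=((g>85)&(lid>0)).astype(np.uint8)
n,l,st,ce=cv2.connectedComponentsWithStats(m);P=[]
for i in range(1,n):
    if st[i,4]>8: p=hit(c,ce[i],.028)[0,:2];P.append(p);print(st[i,4],ce[i].round(1),p.round(4))
P=np.array(P)
if len(P)==3:
    o=P.mean(0);d=P-o;print('centre',o.round(4),np.hypot(*d.T).round(4),(np.degrees(np.arctan2(d[:,1],d[:,0]))).round(1))
s,r=tool();ty=r.apply([0,1,0]);print('tool y ang',np.degrees(np.arctan2(ty[1],ty[0])));print(r.inv().apply(np.r_[o,.028]-s['position']))
```

```text
66 [338.3 170.3] [ 0.5589 -0.0049]
45 [304.8 171.8] [ 0.5503 -0.0407]
32 [322.5 199.4] [ 0.5861 -0.0309]
centre [ 0.5651 -0.0255] [0.0215 0.0213 0.0217] [ 106.8 -134.2  -14.3]
tool y ang 73.8391420718369
[-0.00660951 -0.00102035  0.18149391]
```

```bash
python3 -m handwheel '[[[-6.6,-1,30],[0,0,-0.38],-1],[[0,0,40],[0,0,0],-1],[[0,0,40],[0,0,0],-1],[[0,0,40],[0,0,0],-1],[[0,0,25],[0,0,0],-1],[[0,0,15],[0,0,0],-1],[[0,0,10],[0,0,0],-1],[[0,0,7],[0,0,0],-1],[[0,0,4],[0,0,0],-1],[[0,0,0],[0,0,0],-1]]' && python3 -m handwheel '[[[0,0,0],[0,0,0],0.0],[[0,0,0],[0,0,0],0.3],[[0,0,0],[0,0,0],1],[[0,0,0],[0,0,0],1],[[0,0,0],[0,0,0],1],[[0,0,0],[0,0,0],1],[[0,0,0],[0,0,0],1]]' 60
```

```text
clock: 3.88
position: [0.5657, -0.0275, -0.0015]
ee_rot: [0.0, 0.122, 0.993, 0.0]
contact_force: [0.6, -0.1, -1.1]
width: 0.0852
gripper_force: 0.0
clock: 4.75
position: [0.5663, -0.0274, -0.0008]
ee_rot: [0.001, 0.122, 0.993, 0.0]
contact_force: [-0.4, 1.6, 5.7]
width: 0.0606
gripper_force: 65.8
```

```bash
python3 -m handwheel '[[[0,0,-10],[0,0,0],1],[[0,0,-30],[0,0,0],1],[[0,0,-50],[0,0,0],1],[[0,0,-50],[0,0,0],1],[[0,0,-40],[0,0,0],1],[[0,0,0],[0,0,0],1],[[0,0,0],[0,0,0],1]]'
python3 - <<'E'
from h import *
c,im=grab('w3');s,r=tool()
print({k:np.round(s[k],3).tolist() for k in('contact_force','moment','width')})
cv2.imwrite('pics/w3c.png',im[150:400,160:480])
E
```

```text
clock: 5.62
position: [0.5643, -0.0273, 0.1772]
ee_rot: [-0.001, 0.122, 0.993, 0.0]
contact_force: [0.0, 0.8, -2.1]
width: 0.061
gripper_force: 65.8
{'contact_force': [-0.524, 0.314, -1.218], 'moment': [0.052, 0.033, 0.032], 'width': 0.061}
```

View pics/w3c.png

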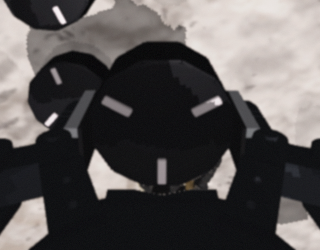

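The lid is held between the pads, with ribs at crop (117,105), (205,105) and (162,172). I now measure its offset in the hand.

```bash
cat > inhand.py <<'E'
from h import *
def inhand(c,im,s,r):
    g=cv2.cvtColor(im,cv2.COLOR_BGR2GRAY).astype(int);m=np.zeros(g.shape,np.uint8)
    for u,v in((277,255),(365,255),(322,322)):
        w=np.zeros_like(m);cv2.circle(w,(u,v),20,1,-1);m|=((g>75)&(w>0)).astype(np.uint8)
    n,l,st,ce=cv2.connectedComponentsWithStats(m);P=[]
    for i in range(1,n):
        if st[i,4]>40: P.append(r.inv().apply(hit(c,ce[i],s['position'][2]+.029)[0]-s['position'])[:2]);print(st[i,4],ce[i].round(1),P[-1].round(4))
    P=np.array(P);o=P.mean(0);d=P-o;ang=np.degrees(np.arctan2(d[:,1],d[:,0]));print('centre tool',o.round(4),np.hypot(*d.T).round(4),ang.round(1),(ang%120).round(1));return o
E
python3 - <<'E'
from inhand import *
im=cv2.imread('pics/w3.png');s,r=tool();c=cam('wrist',s);o=inhand(c,im,s,r)
tx=r.apply([1,0,0]);print('tool x ang',np.degrees(np.arctan2(tx[1],tx[0])))
cen=np.array([.4988,.3069])
# target tool pose with lid rib at gap: world rib angle = txang - toolang
for T in (0,):
    p=s['position'];print('target z', .18, 'now lid world',(p+r.apply([o[0],o[1],0]))[:2])
    print('shift tool',r.inv().apply(np.r_[cen,0.18]-(p+r.apply([o[0],o[1],0])+[0,0,.0]))*1000)
E
```

```text
281 [276.5 256.1] [ 0.0119 -0.0203]
299 [367.2 255.5] [0.0122 0.0176]
236 [321.3 321. ] [-0.0203 -0.0015]
centre tool [ 0.0013 -0.0014] [0.0217 0.022  0.0216] [ -60.7   60.1 -179.7] [59.3 60.1 60.3]
tool x ang 166.0183572171015
target z 0.18 now lid world [ 0.56242927 -0.02829196]
shift tool [142.74277705 309.88680487  -3.04623521]
```

```bash
python3 -m handwheel '[[[10,22,-1],[0,0,0],1],[[20,44,-1],[0,0,0],1],[[20,44,-1],[0,0,0],1],[[20,44,0],[0,0,0],1],[[20,44,0],[0,0,0],1],[[20,44,0],[0,0,0],1],[[20,44,0],[0,0,0],1],[[12.7,23.9,0],[0,0,0.55],1],[[0,0,0],[0,0,1],1],[[0,0,0],[0,0,0],1],[[0,0,0],[0,0,0],1],[[0,0,0],[0,0,0],1]]'
python3 - <<'E'
from h import *
s,r=tool();print(s['moment'],s['contact_force']);tx=r.apply([1,0,0]);print('rib ang mod120',np.degrees(np.arctan2(tx[1],tx[0]))%120-60+.1+ 0)
p=s['position'];l=p+r.apply([.0013,-.0010,0]);print('lid',l);print(r.inv().apply(np.r_[.4988,.3069,.13]-l)*1000)
E
```

```text
clock: 7.18
position: [0.5019, 0.3072, 0.1809]
ee_rot: [-0.0, 0.202, 0.979, -0.0]
contact_force: [0.3, 0.0, -2.4]
width: 0.0605
gripper_force: 65.8
[-0.0248326  -0.03188108 -0.02488661] [ 0.32052103  0.04368052 -2.37593158]
rib ang mod120 -23.181695370068546
lid [0.50031805 0.30680567 0.18087448]
[ 1.40126589 -0.48183763 50.87563384]
```

```bash
python3 -m handwheel '[[[1.4,-0.5,15],[0,0,0],1],[[0,0,20],[0,0,0],1],[[0,0,12],[0,0,0],1],[[0,0,5],[0,0,0],1],[[0,0,0],[0,0,0],1],[[0,0,0],[0,0,0],1]]'; python3 -m handwheel '[[[0,0,4],[0,0,0],1],[[0,0,4],[0,0,0],1],[[0,0,4],[0,0,0],1],[[0,0,2],[0,0,0],1],[[0,0,0],[0,0,0],1]]'; python3 -c "
from rig import readout;s=readout.get_state();print(s['moment'],s['contact_force'],s['position'])"
```

```text
clock: 7.92
position: [0.501, 0.3081, 0.1299]
ee_rot: [0.001, 0.202, 0.979, 0.0]
contact_force: [-0.3, -0.1, -2.3]
width: 0.061
gripper_force: 65.9
clock: 8.55
position: [0.5003, 0.3078, 0.115]
ee_rot: [-0.0, 0.202, 0.979, -0.0]
contact_force: [-0.2, 0.5, -1.7]
width: 0.0607
gripper_force: 65.9
[-0.0163325  -0.02457049  0.00636391] [-0.20580045  0.51898696 -1.66581299] [0.50033763 0.30782313 0.11503706]
```

```bash
python3 -m handwheel '[[[0,0,3],[0,0,0],1],[[0,0,3],[0,0,0],1],[[0,0,3],[0,0,0],1],[[0,0,2],[0,0,0],1],[[0,0,0],[0,0,0],1]]'; python3 -m handwheel '[[[0,0,2],[0,0,0],1],[[0,0,2],[0,0,0],1],[[0,0,2],[0,0,0],1],[[0,0,1],[0,0,0],1],[[0,0,0],[0,0,0],1]]'; python3 -c "
from rig import readout;s=readout.get_state();print(s['moment'],s['contact_force'],s['position'])"
```

```text
clock: 9.18
position: [0.5004, 0.3078, 0.1041]
ee_rot: [-0.0, 0.202, 0.979, -0.0]
contact_force: [0.9, -0.0, -1.6]
width: 0.0609
gripper_force: 65.9
clock: 9.8
position: [0.5004, 0.3079, 0.0972]
ee_rot: [-0.0, 0.202, 0.979, 0.0]
contact_force: [0.0, -0.4, -2.3]
width: 0.0609
gripper_force: 65.9
[-0.03913621  0.03212969  0.00583676] [ 0.01258493 -0.39061027 -2.31820102] [0.50042983 0.30788877 0.09720179]
```

```bash
for i in 1 2 3; do python3 -m handwheel '[[[0,0,0.6],[0,0,0],1],[[0,0,0],[0,0,0],1],[[0,0,0],[0,0,0],1]]' | egrep 'pos|contact'; done
```

```text
position: [0.5005, 0.3079, 0.0968]
contact_force: [-0.6, -0.3, -1.9]
position: [0.5005, 0.3079, 0.0961]
contact_force: [0.3, 0.0, -2.3]
position: [0.5005, 0.3079, 0.0955]
contact_force: [-0.6, -0.5, -3.6]
```

```bash
for i in 1 2 3; do python3 -m handwheel '[[[0,0,0.5],[0,0,0],1],[[0,0,0],[0,0,0],1],[[0,0,0],[0,0,0],1]]' | egrep 'pos|contact'; done
```

```text
position: [0.5005, 0.3079, 0.0952]
contact_force: [0.7, -0.8, 0.5]
position: [0.5005, 0.3079, 0.0952]
contact_force: [-2.1, -0.7, 5.7]
position: [0.5006, 0.3079, 0.0952]
contact_force: [-3.0, -0.6, 8.8]
```

Contact at z = 0.095 means the lid is seated on the seal. I back off slightly and begin turning.

```bash
cat > m.py <<'E'
from h import *
import sys
s,r=tool();tx=r.apply([1,0,0]);print('M',np.round(s['moment'],3),'F',np.round(s['contact_force'],1),'p',np.round(s['position'],4),'yaw',round(np.degrees(np.arctan2(tx[1],tx[0])),2),'q6',round(s['qpos'][5],2),'t',round(s['clock'],2),'w',round(s['width'],4))
E
python3 -m handwheel '[[[0,0,-0.5],[0,0,0],1],[[0,0,0],[0,0,0],1]]'>/dev/null; python3 m.py; for i in 1 2 3; do python3 -m handwheel '[[[0,0,0],[0,0,0.6],1],[[0,0,0],[0,0,0.6],1],[[0,0,0],[0,0,0],1]]' >/dev/null; python3 m.py; done
```

```text
M [-0.177  0.325  0.011] F [-1.5 -1.4  7.3] p [0.5006 0.3079 0.0952] yaw 156.72 q6 -0.73 t 12.3 w 0.0606
M [-0.171  0.17   0.048] F [-0.9  0.3  6. ] p [0.5012 0.308  0.0952] yaw 149.51 q6 -0.61 t 12.68 w 0.0607
M [-0.193 -0.04   0.054] F [-0.2 -1.4  4.1] p [0.5016 0.308  0.0952] yaw 142.32 q6 -0.48 t 13.05 w 0.0609
M [-0.281  0.026 -0.006] F [ 0.6 -0.6  4.1] p [0.5017 0.3077 0.0952] yaw 135.12 q6 -0.35 t 13.43 w 0.0609
```

```bash
for i in 1 2 3; do python3 -m handwheel '[[[0,0,0],[0,0,0.4],1],[[0,0,0],[0,0,0],1],[[0,0,0],[0,0,0],1]]' >/dev/null; python3 m.py; done
```

```text
M [-0.315  0.013  0.072] F [ 0.5 -3.1  5.5] p [0.5017 0.3076 0.0952] yaw 132.75 q6 -0.31 t 13.8 w 0.0609
M [-0.364 -0.008  0.109] F [ 0.7 -2.2  5.5] p [0.5017 0.3075 0.0952] yaw 130.35 q6 -0.27 t 14.18 w 0.0608
M [-0.407 -0.01   0.086] F [ 0.5 -2.2  5.4] p [0.5017 0.3074 0.0952] yaw 127.95 q6 -0.23 t 14.55 w 0.0608
```

```bash
python3 -m handwheel '[[[0,0,0],[0,0,0.4],1],[[0,0,0],[0,0,0],1],[[0,0,0],[0,0,0],1]]' >/dev/null; python3 m.py
```

```text
M [-0.402  0.067  0.043] F [ 0.3 -2.3  5.9] p [0.5016 0.3073 0.0952] yaw 125.56 q6 -0.19 t 14.93 w 0.0607
```

```bash
for i in 1 2 3; do python3 -m handwheel '[[[0,0,-0.1],[0,0,0.4],1],[[0,0,0],[0,0,0],1],[[0,0,0],[0,0,0],1]]' >/dev/null; python3 m.py; done
```

```text
M [-0.405  0.026  0.066] F [ 0.  -3.   5.1] p [0.5015 0.3072 0.0952] yaw 123.16 q6 -0.15 t 15.3 w 0.0609
M [-0.556 -0.007  0.078] F [ 1.2 -3.7  4.9] p [0.5014 0.3071 0.0952] yaw 120.79 q6 -0.1 t 15.68 w 0.0609
M [-0.566 -0.038  0.084] F [ 0.3 -3.9  4.7] p [0.5012 0.3071 0.0952] yaw 118.4 q6 -0.06 t 16.05 w 0.0609
```

```bash
for i in 1 2 3; do python3 -m handwheel '[[[-0.3,-0.15,0],[0,0,0.4],1],[[0,0,0],[0,0,0],1],[[0,0,0],[0,0,0],1]]' >/dev/null; python3 m.py; done
```

```text
M [-0.537  0.046  0.074] F [-0.5 -3.5  5.4] p [0.5011 0.3071 0.0952] yaw 116.0 q6 -0.02 t 16.43 w 0.0607
M [-0.389  0.004  0.001] F [ 0.1 -2.1  5.4] p [0.501  0.307  0.0952] yaw 113.59 q6 0.02 t 16.8 w 0.0608
M [-0.313  0.02  -0.049] F [ 0.2 -2.   4.9] p [0.5011 0.3069 0.0952] yaw 111.21 q6 0.06 t 17.18 w 0.0609
```

```bash
for i in 1 2 3; do python3 -m handwheel '[[[0,0,0],[0,0,0.4],1],[[0,0,0],[0,0,0],1],[[0,0,0],[0,0,0],1]]' >/dev/null; python3 m.py; done
```

```text
M [-0.279 -0.008  0.068] F [-0.3 -1.9  5.9] p [0.5011 0.3069 0.0952] yaw 108.81 q6 0.1 t 17.55 w 0.0613
M [-0.349  0.026  0.122] F [-0.1 -3.3  5.1] p [0.501  0.3068 0.0952] yaw 106.42 q6 0.15 t 17.93 w 0.0607
M [-0.414  0.023  0.157] F [-0.4 -1.5  4.5] p [0.5008 0.3067 0.0951] yaw 104.03 q6 0.19 t 18.3 w 0.061
```

```bash
python3 -m handwheel '[[[0,0,0],[0,0,0.4],1],[[0,0,0],[0,0,0],1],[[0,0,0],[0,0,0],1]]' >/dev/null; python3 m.py;python3 m.py
```

```text
M [-0.43   0.064  0.142] F [ 0.1 -1.8  5.4] p [0.5006 0.3066 0.0951] yaw 101.65 q6 0.23 t 18.68 w 0.0608
M [-0.43   0.064  0.142] F [ 0.1 -1.8  5.4] p [0.5006 0.3066 0.0951] yaw 101.65 q6 0.23 t 18.68 w 0.0608
```

```bash
python3 -m handwheel '[[[0,0,0],[0,0,0.4],1],[[0,0,0],[0,0,0],1],[[0,0,0],[0,0,0],1]]' >/dev/null; python3 m.py;python3 m.py
```

```text
M [-0.472  0.139  0.246] F [-2.3 -2.6  6.1] p [0.5004 0.3065 0.0951] yaw 99.26 q6 0.27 t 19.05 w 0.0611
M [-0.472  0.139  0.246] F [-2.3 -2.6  6.1] p [0.5004 0.3065 0.0951] yaw 99.26 q6 0.27 t 19.05 w 0.0611
```

```bash
python3 -m handwheel '[[[0,0,0],[0,0,0.4],1],[[0,0,0],[0,0,0],1],[[0,0,0],[0,0,0],1]]' >/dev/null; python3 m.py; python3 -m handwheel '[[[0,0,0],[0,0,0],1]]' >/dev/null; python3 m.py;python3 -m handwheel '[[[0,0,0],[0,0,0],1]]' >/dev/null; python3 m.py
```

```text
M [-0.504  0.161  0.375] F [-0.9 -3.   5.6] p [0.5002 0.3064 0.0951] yaw 96.89 q6 0.31 t 19.43 w 0.061
M [-0.436  0.161  0.421] F [-2.  -2.9  6.2] p [0.5002 0.3064 0.0951] yaw 96.89 q6 0.31 t 19.55 w 0.0607
M [-0.456  0.189  0.384] F [-1.  -3.2  6.3] p [0.5002 0.3064 0.0951] yaw 96.89 q6 0.31 t 19.68 w 0.0612
```

```bash
python3 -m handwheel '[[[0,0,0],[0,0,0.36],1],[[0,0,0],[0,0,0],1],[[0,0,0],[0,0,0],1]]' >/dev/null; python3 m.py; python3 -m handwheel '[[[0,0,0],[0,0,0],1]]' >/dev/null; python3 m.py;python3 -m handwheel '[[[0,0,0],[0,0,0],1],[[0,0,0],[0,0,0],1],[[0,0,0],[0,0,0],1],[[0,0,0],[0,0,0],1]]' >/dev/null; python3 m.py
```

```text
M [-0.532  0.195  0.525] F [-1.2 -3.7  6.1] p [0.5001 0.3063 0.0951] yaw 94.75 q6 0.35 t 20.05 w 0.0609
M [-0.478  0.152  0.479] F [-2.6 -2.5  6.4] p [0.5001 0.3063 0.0951] yaw 94.75 q6 0.35 t 20.18 w 0.061
M [-0.505  0.184  0.513] F [-1.4 -3.   7.1] p [0.5    0.3063 0.0951] yaw 94.75 q6 0.35 t 20.68 w 0.0611
```

```bash
python3 -m handwheel '[[[0,0,0],[0,0,0],0.3],[[0,0,0],[0,0,0],-1],[[0,0,0],[0,0,0],-1],[[0,0,0],[0,0,0],-1],[[0,0,0],[0,0,0],-1]]' | grep width; python3 m.py; python3 -m handwheel '[[[0,0,-10],[0,0,0],-1],[[0,0,-25],[0,0,0],-1],[[0,0,-40],[0,0,0],-1],[[0,0,-40],[0,0,0],-1],[[0,0,-20],[0,0,0],-1],[[0,0,0],[0,0,0],-1],[[0,0,0],[0,0,0],-1]]' >/dev/null; python3 m.py
python3 - <<'E'
from h import *
c,im=grab('w4');cv2.imwrite('pics/w4c.png',cv2.resize(im[110:310,200:440],(720,600),interpolation=2))
E
```

```text
width: 0.0852
M [ 0.004 -0.017  0.023] F [ 1.2  0.3 -0.3] p [0.5005 0.307  0.0947] yaw 94.56 q6 0.35 t 21.3 w 0.0852
M [0.013 0.006 0.025] F [ 0.  -0.3 -0.6] p [0.4999 0.3066 0.2291] yaw 94.56 q6 0.35 t 22.18 w 0.0852
```

View pics/w4c.png

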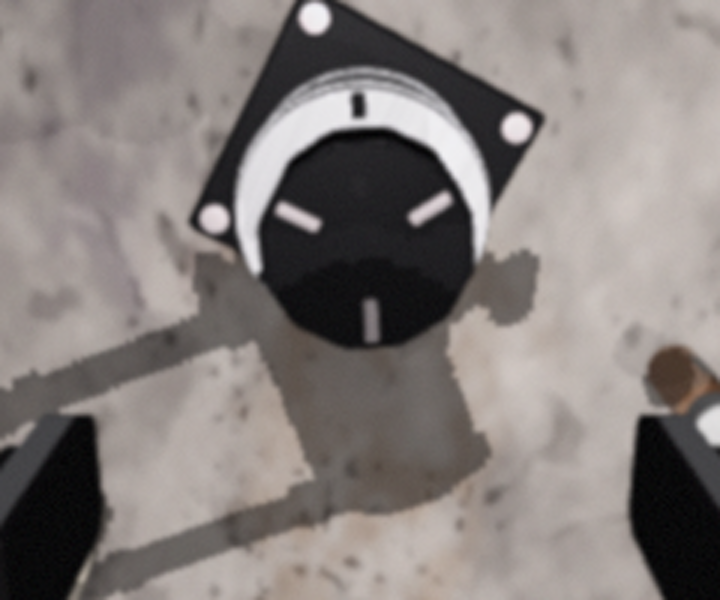

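The lid sits level on the neck, with ribs at (298,216), (430,208) and (371,320) in the crop and the shoulder rib at (358,105). I check its yaw for spring-back.

Run:
```python
from h import *
im=cv2.imread('pics/w4.png');c=cam('wrist');g=cv2.cvtColor(im,cv2.COLOR_BGR2GRAY);P=[]
for u,v in((298,216),(430,208),(371,320)):
    w=np.zeros_like(g);cv2.circle(w,(200+u//3,110+v//3),10,1,-1);M=cv2.moments(((g>85)&(w>0)).astype(np.uint8),True);P.append(hit(c,(M['m10']/M['m00'],M['m01']/M['m00']),.124)[0,:2])
P=np.array(P);o=P.mean(0);d=P-o;a=np.degrees(np.arctan2(d[:,1],d[:,0]));print(o,np.hypot(*d.T),a%120)
e=hit(c,(200+358/3,110+105/3),.084)[0,:2]-[.4988,.3069];print('gap',np.hypot(*e),np.degrees(np.arctan2(e[1],e[0]))%120)
```

```text
[0.50001521 0.30702871] [0.02158843 0.02161699 0.02166348] [38.41092164 38.59707292 38.43865776]
gap 0.03566619307735047 96.52579755685804
```

The lid turned back 3.7° after release, which matches the rubber buffer unwinding (about 3.4° at 0.48 Nm), so the lid has not loosened on the canister. Nothing else was touched, so I hand in.

```bash
python3 -c "
from rig import manip;print(manip.sign_off())"
```

```text
the job is handed in; nothing more can be done
None
```

The lid is on the canister with its lugs under the thread and turned to about 0.48 Nm (snug is 0.35 to 0.6). It held that position after release, no bystander was touched, and I handed the job in at about 22 s.

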